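# Hook the pantry tote forward out of the wire bay

## Robot

A 7-joint arm with a two-finger parallel gripper is mounted at the origin on the work surface. World frame = base frame: x ahead of the robot, y to its left, z up, the work surface at z = 0. Lengths are in m, angles in degrees, forces in N, time in s.
With the tool pointing down it reaches from about 0.425 to 0.875 m from the base axis. Payload 4.7 kg.
Tool frame: the origin (TCP) lies at the very end of the fingers, on their centre line; the grasp point (between the pads) lies 19 mm behind it (env.grip_point_offset is the distance from the TCP to the grasp point, in m); z points along the fingers, y is the line along which they close (so a half turn about z gives the same grasp; the last joint's range is limited). The gripper opens to 87 mm and grips with 3 to 60 N. Pads are 19 mm wide; open, the fingers measure 117 mm over their backs; the gripper's body (75 mm by 190 mm) begins 51 mm behind the grasp point.
Start: joints at [-74.25, 18.392, -4.016, 83.108, 1.295, 78.541, -3.26], TCP at [0.168, 0.628, 0.184] pointing down, gripper open.
Joint ranges: [-163.93, 163.93], [-17.29, 119.83], [-79.2, 71.16], [3.27, 140.29], [-89.18, 269.18], [5.43, 117.66], [-154.24, 154.24]. Speed limits (degrees/s): [147.25, 147.25, 180, 180, 180, 180, 180].

## Interface

Orientations are given as [roll, pitch, yaw] about the fixed x, y, z axes, in that order (R = Rz(yaw) Ry(pitch) Rx(roll)).
In Python, from cell import env gives the robot as it stands.
- The arm moves only by the tool jog_arm, never from a script. Its argument "motion" is a list of rows, each an object of numbers: "x", "y", "z": the shift along the tool's x, y, z in cm; "ax", "ay", "az": the turn, a rotation vector about the tool's x, y, z in degrees. In form: [{"x": .., "y": .., "z": .., "ax": .., "ay": .., "az": ..}, ...]. A call has exactly 5 rows; each row shifts and turns the commanded pose from where the row before left it, along the tool's axes as they then stand; what a row does not reach is not made up. A row lasts 1/10 s, in which the tool goes at most 50 mm and 8.59 degrees, less where a joint would pass 70% of its speed; a pose out of reach is approached as far as the arm can. A call is refused whole if a number of a shift passes 5 or a number of a turn 8.59, either way. A call with a gripper value outside its range is refused whole. "claw" is the gripper command: -1 is shut, 1 is fully open, values between are in proportion, set as the call begins (left out, the last holds). The fingers move at their own pace and stop on an object; "squeeze" is the grip in N (left out, the last holds). Time passes only in rows, so rows that do not move let the fingers close, or fill a call up. It gives the time, the measured TCP pose, the force, the opening and the grip force at its end, in the units of the state.
- env.get_obs(): the state, without advancing time (a new reading comes with each control period).
- env.read_camera(name): name is "scene" or "top" or "wrist"; returns the picture (400x640x3 uint8, red, green, blue); there is no depth.
- env.camera_params(name): a dict with "fx", "fy", "cx", "cy" (pixels), "k1" (the pictures are not rectified: a ray, as slopes to the right and down, at radius r is drawn at 1 + k1 r^2 times it, then the intrinsics apply), "extrinsics" (4x4, takes a point from world to camera coordinates). Camera axes: x right, y up, looking along -z (the intrinsics and any distortion apply to the point x, -y, -z); pixel columns grow to the right and rows downward; lengths in m; the calibration is good to about 2 mm. A picture is of the moment at which its call begins: read the wrist's pose just before it. camera_params takes no time and is no camera call; for the wrist camera it gives the pose at the moment of the call.
- env.sign_off(): hands the job in; it is judged then, once.
The state is a dict: "time_s": time; "qpos": joint angles; "joint_velocities": joint speeds; "effort": joint torques, N m; "tool_pos": TCP position; "tool_rot": TCP orientation; "force": force on the tool from outside, world axes, zero at the start; "wrist_torque": the same for the moment, N m; "grip_width": finger opening in m; "grasp_force": force on a finger pad.
Only numpy, scipy, OpenCV 4.12 (cv2) and the standard library are available. Lean on these libraries where they do the work, as an engineer would, in place of code of your own. Each camera call takes 0.05 s, during which the arm holds its last target. There are 200 camera calls.

## Task

Take the pull hook off its cork mat, drop its bent end inside the front wall of the open-topped tote standing deep under the wire rack, and drag the tote forward until its whole front wall is snug and square against the low stop strip (it is clamped somewhere near the front edge; find it by feel), holding a gentle steady pull there for about a second (around 1 kg of pull; never as much as 2 kg on the tote at any time). Then unhook it and lay the hook back on the mat as it lay, let go, and leave the tote at the strip. Only the hook may touch the tote, and everything else stays where it is.

Things in the scene. Friction and masses are not known exactly. Their poses are not given: they have to be found in the camera images.
- bay: low wire rack fixed on the table: wooden board 250 deep (x) x 320 wide (y) x 12 mm, roof of thin steel wires (underside 148 mm above the table) on four thin corner posts; roof and posts begin 30 mm behind the board's front edge; open in front. Origin: middle of the board's front edge, at table height; x points into the rack, z up.
- stop: adjustable stop at the board's front: two steel side brackets with a wooden cross strip between them, 8 mm thick, 290 wide, 22 tall, square to x and clamped rigid. Its inner face (strip_face) lies from 0 to 32 mm behind (+x of) this origin and is NOT measured: feel for it. Origin: middle of the brackets, on the board, 12 mm behind its front edge; x points into the rack.
- tote: white open tote, loose on the board, 130 (x) x 105 (y) x 55 mm, walls and floor 4 mm, 0.65-1 kg, slides with 2-6 N. Jars fixed in its rear leave 42 mm free behind the front (-x) wall, whose top has an outward lip 8 mm deep, 5 thick. Starts 70-95 mm behind the stop's origin, turned up to 0.1 rad, in either half of the rack. Pulled too hard, its back lifts. Origin: centre of underside; x into the rack.
- tote_lip (a point): the middle of the top inner edge of the tote's front wall: 61 mm in front of the tote's centre, 55 mm above its underside. Axes as the tote's.
- tote_front (a point): the middle of the bottom edge of the tote's front outer face, 65 mm in front of its centre. Axes as the tote's.
- mat: cork mat, 300 x 130 mm, 4 mm thick, fixed on the table to the left of the rack. Origin: its centre, underside; x along its length.
- hook_grip (a point): centre of the pull hook's wooden handle, 100 long (x) x 22 wide (y) x 34 mm tall, 17 mm above its underside. A flat steel bar (14 wide, 6 thick, underside 24 mm above the handle's) runs forward (+x) from it, its end bent straight down to the level of the handle's underside. It lies on the mat on handle and bent end, as it is used. 0.16 kg, balanced 20 to 45 mm in front of this point.
- hook_tip (a point): the bottom of the hook's bent-down end, on the face that looks back to the handle (the face that pulls): 160 mm in front of the handle's centre, at the level of the handle's underside. The bent end is 14 mm wide, 5 mm thick (reaching 5 mm further forward), 24 mm free height under the bar. Axes as the hook's.
- tin: lidded steel tin, 124 x 94 x 64 mm, loose in the other half of the rack beside the tote; leave alone. Origin: centre of the underside.
- lunchbox: red plastic lunchbox, 184 x 124 x 66 mm; leave alone. Origin: centre of the underside.
- glass: glass holder, 66 mm across, 100 mm tall, with a steel straw leaning out of it to 200 mm height; leave alone. Origin: centre of the underside.
- mould: grey hard silicone sandwich mould, 110 x 110 x 32 mm; leave alone. Origin: centre of the underside.
- tong: steel serving tong lying on the table, 210 mm long, 12 mm high; leave alone. Origin: its middle, on the table.
- jar: closed jar, 64 mm across, 110 mm tall; leave alone. Origin: centre of the underside.
- mug: white mug, 80 mm across, 90 mm tall; leave alone. Origin: centre of the underside.
- hook: the same pull hook as a whole; origin: centre of the handle's underside, axes as hook_grip.
There are look-alikes about, which are no part of the job. Of the things that look like the hook, the middle-sized one is meant.

How it is judged (in metres and radians):
On the way, in this order (a step that is already met when the one before it is completed fails the run):
1. the hook's bent end is inside the tote, behind its front wall and at least 6 mm below its rim, while the tote is still at least 50 mm behind the origin of the stop (x of hook_tip in the frame of tote between -0.066 and -0.02 m and y of hook_tip in the frame of tote between -0.045 and 0.045 m and z of hook_tip in the frame of tote below 0.049 m and x of tote_front in the frame of stop above 0.05 m), for 0.1 s.
2. the hook holds the tote square (within 0.04 rad) against the stop strip, pressing it there with at least 5 N for half a second (contact force between tote and stop above 5 N and contact force between hook and tote above 5 N and angle between the x axis of tote and the x axis of stop, either way round below 0.04 rad), for 0.5 s.
At the end, for the whole second after the job is handed in: The tote stands flat at the stop strip (front face within 4 mm of it, square within 0.05 rad), at rest. The hook lies at rest on its handle and bent end on the mat, both the handle's centre and the tip over the mat, roughly along it (within 0.35 rad, either way round), not touching the tote (x of tote_front in the frame of strip_face between -0.003 and 0.004 m and angle between the x axis of tote and the x axis of stop, either way round below 0.05 rad and angle between tote's own z axis and vertical below 0.04 rad and linear speed of each of tote, hook below 0.01 m/s and contact force between hook and tote below 0.1 N and x of hook_grip in the frame of mat between -0.15 and 0.15 m and y of hook_grip in the frame of mat between -0.065 and 0.065 m and x of hook_tip in the frame of mat between -0.15 and 0.15 m and y of hook_tip in the frame of mat between -0.065 and 0.065 m and z of hook_grip in the frame of mat between 0.015 and 0.027 m and angle between hook_grip's own z axis and vertical below 0.1 rad and angle between the x axis of hook_grip and the x axis of mat, either way round below 0.35 rad).
It fails at once if the hook loads the tote with more than 20 N (contact force between hook and tote above 20 N).
It fails at once if the tote is tipped by more than 0.12 rad (angle between tote's own z axis and vertical above 0.12 rad).
It fails at once if the robot itself touches the tote (contact force between any of the fingers, the arm and tote above 0.5 N).
It fails at once if the hook or the robot strikes the rack or its stop strip with more than 20 N (contact force between any of hook, the arm, the fingers and bay above 20 N or contact force between any of hook, the arm, the fingers and stop above 20 N).
It fails at once if a bystander is pushed from its place (tin 12 mm, others 20 mm) or the glass holder is tipped by 0.3 rad (distance of tin from where it was at the start of the episode above 0.012 m or distance of any of lunchbox, glass, mould, tong, jar, mug from where it was at the start of the episode above 0.02 m or angle between glass's own z axis and vertical above 0.3 rad).
It also fails if it takes over 70 s, if anything falls off the work surface, if the arm or the gripper's body presses on something with over 40 N, if the wrist force passes 120 N, or if a joint passes its speed limit or range.

## Working session

There is one attempt and no reset: what is moved stays moved. The work goes in short steps, Python scripts to look and compute and a tool call to move; the robot and the scene stay as the last step left them, time stands still between calls to the robot, and variables do not carry over. Pictures are saved under pics/ and viewed, at most 10 in all, crops included, and the job is handed in when it is done.

Besides the shell and the picture viewer there is one more tool, called after "Emit:" as name(argument=value, ...), one argument or row to a line, values as JSON. jog_arm: Moves the arm, as the interface text tells. Its arguments: {"type":"object","properties":{"motion":{"type":"array"},"claw":{"type":"number"},"squeeze":{"type":"number"}},"required":["motion"]}

```bash
mkdir -p pics
python3 - <<'E'
from cell import env
import cv2
for n in ("scene","top"):
    im=env.read_camera(n); cv2.imwrite(f"pics/{n}.png",im[...,::-1])
    p=env.camera_params(n); print(n,{k:(v if k!='extrinsics' else [list(map(lambda a:round(float(a),4),r)) for r in v]) for k,v in p.items()})
o=env.get_obs(); print(o)
E
```

```text
scene {'fx': 377.7379543421482, 'fy': 377.7379543421482, 'cx': 323.40895950842315, 'cy': 198.50048829651217, 'k1': -0.06571893992749814, 'extrinsics': [[0.8816, 0.472, -0.0064, -0.4251], [-0.2596, 0.4962, 0.8285, 0.0714], [0.3942, -0.7287, 0.56, -1.2387], [0.0, 0.0, 0.0, 1.0]]}
top {'fx': 446.88764586717826, 'fy': 446.88764586717826, 'cx': 322.5680072941319, 'cy': 197.1260984978332, 'k1': -0.02768033322715119, 'extrinsics': [[-0.0271, -0.9996, -0.0114, -0.0001], [0.9916, -0.0283, 0.1261, -0.5079], [-0.1263, -0.0079, 0.992, -1.2372], [0.0, 0.0, 0.0, 1.0]]}
{'time_s': 0.1, 'qpos': array([-74.2484773 ,  18.43596443,  -4.01628116,  83.16765581,
         1.29475491,  78.54038091,  -3.25953827]), 'joint_velocities': array([-0.06801176, -0.03897168, -0.08215425, -0.10050575, -0.04225046,
       -0.03288431,  0.01226736]), 'effort': array([-4.72512602e-04, -4.92570448e+01, -4.05850746e-01, -3.13400817e+01,
       -6.42899587e-02,  3.95216479e-02,  5.73187049e-05]), 'tool_pos': array([0.16751237, 0.62746653, 0.18266023]), 'tool_rot': array([-1.79901219e+02,  4.92715055e-03,  1.65059195e+02]), 'force': array([0.21276448, 0.15609694, 0.01484382]), 'wrist_torque': array([-0.00665468, -0.0053796 , -0.05231333]), 'grasp_force': 0.0, 'grip_width': 0.08706819534674728}
```

View pics/scene.png

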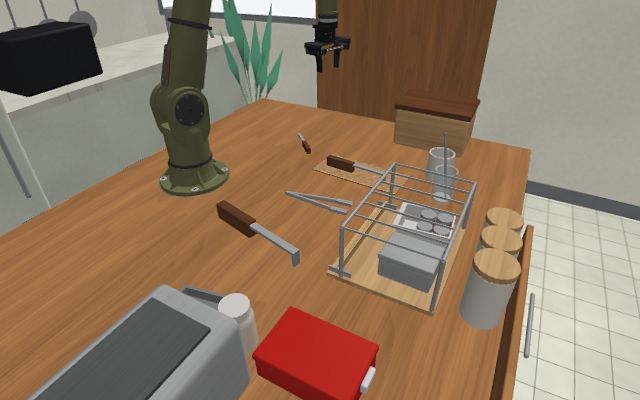

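View pics/top.png

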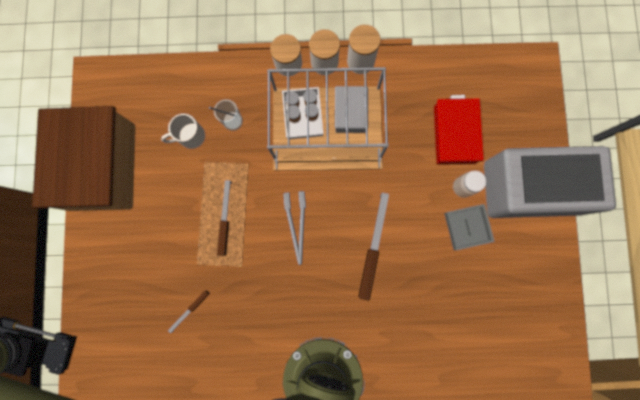

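```bash
cat > h.py <<'E'
from cell import env
import numpy as np, cv2
def ray(p,uv):
    E=np.array(p['extrinsics']); K=np.array([[p['fx'],0,p['cx']],[0,p['fy'],p['cy']],[0,0,1]])
    s=cv2.undistortPoints(np.array(uv,float).reshape(-1,1,2),K,np.array([p['k1'],0,0,0,0.]))[:,0]
    d=np.c_[s[:,0],-s[:,1],-np.ones(len(s))]@E[:3,:3]
    return -E[:3,:3].T@E[:3,3], d
def onplane(p,uv,z):
    c,d=ray(p,uv); return c+d*((z-c[2])/d[:,2])[:,None]
def project(p,P):
    P=np.atleast_2d(P); E=np.array(p['extrinsics']); q=P@E[:3,:3].T+E[:3,3]
    s=np.c_[q[:,0]/-q[:,2],-q[:,1]/-q[:,2]]; s=s*(1+p['k1']*(s**2).sum(1,keepdims=True))
    return s*[p['fx'],p['fy']]+[p['cx'],p['cy']]
E
python3 - <<'E'
from h import *
np.set_printoptions(precision=4,suppress=True)
im=cv2.imread("pics/top.png"); p=env.camera_params("top")
c=cv2.resize(im[60:280,190:400],None,fx=2.7,fy=2.7,interpolation=cv2.INTER_CUBIC); cv2.imwrite("pics/c1.png",c)
hsv=cv2.cvtColor(im,cv2.COLOR_BGR2HSV)
sub=np.zeros(im.shape[:2],np.uint8); sub[160:270,195:252]=1
m=((hsv[...,2]<110)&(hsv[...,1]>90)&(sub>0)).astype(np.uint8)
r=[cv2.minAreaRect(k) for k in cv2.findContours(m,0,2)[0] if cv2.contourArea(k)>40]
print("handle",r)
for q in r: print(onplane(p,[q[0]],.038),onplane(p,cv2.boxPoints(q),.038))
g=((hsv[...,1]<70)&(sub>0)).astype(np.uint8)
for k in cv2.findContours(g,0,2)[0]:
    if cv2.contourArea(k)>20:
        q=cv2.minAreaRect(k);print("bar",q,onplane(p,cv2.boxPoints(q),.034))
for nm,uv,z in [("matcorners",[(204,163),(248,164),(197,265),(241,266)],.004),("board front",[(274,168),(381,168),(274,160),(381,160)],.012),("toterim",[(283,88),(318,88),(288,137),(324,134)],.055),("tin",[(336,87),(367,87),(335,131),(367,131)],.064),("big",[(374,246)],.03),("sm",[(189,311)],.02)]:
    print(nm,onplane(p,uv,z)[:,:2].tolist())
E
```

```text
handle [((223.17623901367188, 237.56149291992188), (8.419824600219727, 33.679298400878906), 5.19442892074585)]
[[0.4005 0.2676 0.038 ]] [[0.3553 0.2837 0.038 ]
 [0.449  0.2752 0.038 ]
 [0.4462 0.2515 0.038 ]
 [0.3525 0.2602 0.038 ]]
bar ((225.3353729248047, 200.48171997070312), (5.411145210266113, 39.534488677978516), 6.340191841125488) [[0.4509 0.2763 0.034 ]
 [0.5632 0.2639 0.034 ]
 [0.561  0.2485 0.034 ]
 [0.4488 0.261  0.034 ]]
matcorners [[0.6225901597583225, 0.3326043591131822], [0.6156450743232322, 0.20245671551239686], [0.3255062401524354, 0.3510191322065057], [0.31952840839007673, 0.22441039221464648]]
board front [[0.5998281264170435, 0.12510770774019214], [0.5907231824682266, -0.18622517597233101], [0.6235949870244699, 0.1248010570945779], [0.6144058880694283, -0.18726935760409055]]
toterim [[0.8254561849230176, 0.09114900149648056], [0.8222085384473277, -0.009857340591330196], [0.679744117585174, 0.07910053873390605], [0.6853833745184734, -0.023400686855816758]]
tin [[0.8201254654610333, -0.06154008115736249], [0.8174181566785605, -0.15015609350344064], [0.690687301330843, -0.05468022548825108], [0.6880048101788987, -0.14489165637708737]]
big [[0.36571918814409377, -0.15469251443249588]]
sm [[0.19872567951640555, 0.3682354255513161]]
```

View pics/c1.png

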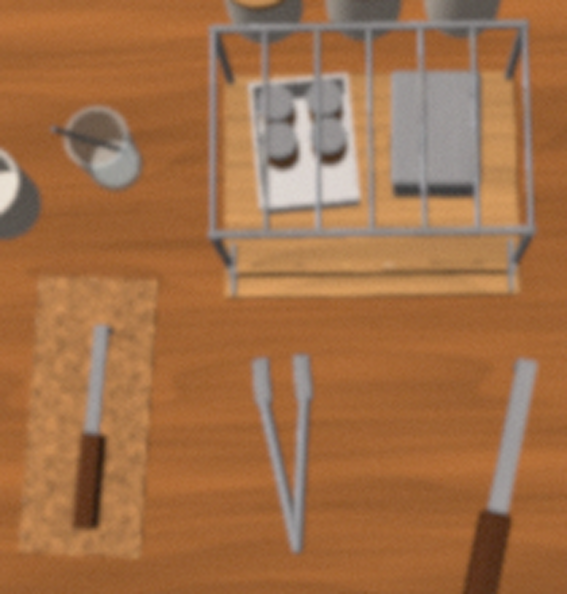

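The crop shows the mat hook with its handle at crop (89,481) and bent end at (101,328). The tote is at (305,140), the tin at (435,130), and the strip line near crop row 270.

Three things look like the hook: small at top pixel (189,311), one on the mat at (225,218), and large at (374,246). The one on the mat is middle-sized and lies on the cork, so it is the one meant.

Emit:
jog_arm(
  motion=[
    {"az": -5},
    {"az": -5},
    {"x": -2.2, "y": -3.4},
    {"x": -2.2, "y": -3.4},
    {"x": -2.2, "y": -3.4},
  ],
  claw=1,
)

```text
$.motion[0]: bad value
```

Emit:
jog_arm(
  motion=[
    {"x": -2.2, "y": -3.4},
    {"x": -2.2, "y": -3.4},
    {"x": -2.2, "y": -3.4},
    {"x": -2.2, "y": -3.4},
    {"x": -2.2, "y": -3.4},
  ],
)

```text
$.motion[0]: bad value
```

Emit:
jog_arm(
  motion=[
    {"x": -2.2, "y": -3.4},
    {"x": -2.2, "y": -3.4},
    {},
    {},
    {},
  ],
)

```text
$.motion[0]: bad value
```

Run:
```python
from h import *
np.set_printoptions(precision=4,suppress=True)
p=env.camera_params("wrist"); im=env.read_camera("wrist"); cv2.imwrite("pics/w1.png",im[...,::-1])
import pickle; pickle.dump(p,open("pics/w1.pkl","wb"))
o=env.get_obs(); print(o['tool_pos'],o['tool_rot'],o['force'],o['time_s'])
E=np.array(p['extrinsics']); print(-E[:3,:3].T@E[:3,3], E[:3,:3])
print(project(p,[[.4005,.2676,.038],[.562,.256,.034]]))
```

```text
[0.1675 0.6276 0.1828] [-179.9179    0.0067  165.0596] [ 0.0766 -0.4643 -0.4038] 0.15
[0.0871 0.6498 0.3834] [[ 0.259   0.9659 -0.0028]
 [-0.9211  0.2461 -0.3017]
 [-0.2907  0.0808  0.9534]]
[[148.0457 369.0201]
 [183.4533 431.2323]]
```

View pics/w1.png

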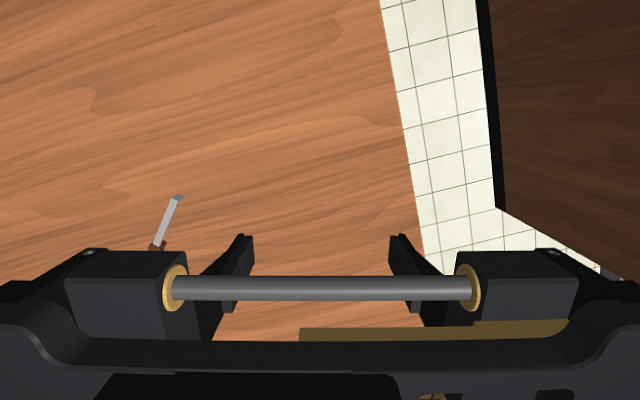

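The wrist picture shows only the fingers and the small look-alike at (170,220). The moves were refused because each row needs all six keys.

Emit:
jog_arm(
  motion=[
    {"x": 0, "y": 0, "z": 0, "ax": 0, "ay": 0, "az": -5},
    {"x": 0, "y": 0, "z": 0, "ax": 0, "ay": 0, "az": -5},
    {"x": -2.2, "y": -3.4, "z": 0, "ax": 0, "ay": 0, "az": 0},
    {"x": -2.2, "y": -3.4, "z": 0, "ax": 0, "ay": 0, "az": 0},
    {"x": -2.2, "y": -3.4, "z": 0, "ax": 0, "ay": 0, "az": 0},
  ],
  claw=1,
)

```text
time_s: 0.65
tool_pos: [0.225, 0.5192, 0.1831]
tool_rot: [-180.0, -0.0, 175.1]
force: [1.1, -0.5, 0.8]
grip_width: 0.0872
grasp_force: 0.0
```

Emit:
jog_arm(
  motion=[
    {"x": -2.2, "y": -3.4, "z": 0, "ax": 0, "ay": 0, "az": 0},
    {"x": -2.2, "y": -3.4, "z": 0, "ax": 0, "ay": 0, "az": 0},
    {"x": -2.2, "y": -3.4, "z": 0, "ax": 0, "ay": 0, "az": 0},
    {"x": -2.2, "y": -3.4, "z": 0, "ax": 0, "ay": 0, "az": 0},
    {"x": -2.2, "y": -3.4, "z": 0, "ax": 0, "ay": 0, "az": 0},
  ],
)

```text
time_s: 1.15
tool_pos: [0.32, 0.3401, 0.1835]
tool_rot: [180.0, -0.0, 175.1]
force: [0.0, 0.4, 0.2]
grip_width: 0.087
grasp_force: 0.0
```

Emit:
jog_arm(
  motion=[
    {"x": -2.2, "y": -3.4, "z": 0, "ax": 0, "ay": 0, "az": 0},
    {"x": -2.2, "y": -3.4, "z": 0, "ax": 0, "ay": 0, "az": 0},
    {"x": 0, "y": 0, "z": 0, "ax": 0, "ay": 0, "az": 0},
    {"x": 0, "y": 0, "z": 0, "ax": 0, "ay": 0, "az": 0},
    {"x": 0, "y": 0, "z": 0, "ax": 0, "ay": 0, "az": 0},
  ],
)

```text
time_s: 1.65
tool_pos: [0.3568, 0.2713, 0.1836]
tool_rot: [180.0, -0.0, 175.1]
force: [-0.3, -0.1, -0.0]
grip_width: 0.0871
grasp_force: 0.0
```

```bash
cat >> h.py <<'E'
def tooldelta(d):
    from scipy.spatial.transform import Rotation as R
    return R.from_euler('xyz',env.get_obs()['tool_rot'],degrees=True).inv().apply(d)*100
E
python3 - <<'E'
from h import *
np.set_printoptions(precision=4,suppress=True)
p=env.camera_params("wrist"); im=env.read_camera("wrist"); cv2.imwrite("pics/w2.png",im[...,::-1])
o=env.get_obs(); print(o['tool_pos'],o['tool_rot'],o['force'],o['time_s'])
print(project(p,[[.4005,.2676,.038],[.562,.256,.034]]))
h=np.array([np.cos(np.radians(-5)),np.sin(np.radians(-5)),0])
g=np.array([.4005,.2676,.010])+h*.015
print(g,tooldelta(g-o['tool_pos']))
E
```

```text
[0.3567 0.2715 0.1835] [180.      -0.0134 175.1937] [ 0.008  -0.1512  0.0102] 1.7
[[320.8466 214.1408]
 [322.377  313.7138]]
[0.4154 0.2663 0.01  ] [-5.9009 -0.0294 17.3515]
```

View pics/w2.png

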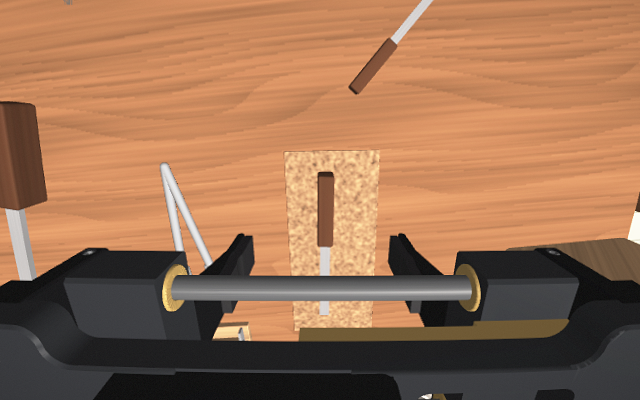

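The wrist view shows the handle at (326,210) and the bar end at (323,312), close to the prediction. I'm going down to grasp.

Emit:
jog_arm(
  motion=[
    {"x": -2.9, "y": 0.1, "z": 0, "ax": 0, "ay": 0, "az": 1},
    {"x": -3.0, "y": 0.1, "z": 0, "ax": 0, "ay": 0, "az": 0},
    {"x": 0, "y": 0, "z": 4.5, "ax": 0, "ay": 0, "az": 0},
    {"x": 0, "y": 0, "z": 4.5, "ax": 0, "ay": 0, "az": 0},
    {"x": 0, "y": 0, "z": 4, "ax": 0, "ay": 0, "az": 0},
  ],
)

```text
time_s: 2.2
tool_pos: [0.4155, 0.2678, 0.0516]
tool_rot: [-180.0, -0.0, 174.2]
force: [0.0, -0.5, -0.5]
grip_width: 0.0872
grasp_force: 0.0
```

Emit:
jog_arm(
  motion=[
    {"x": 0, "y": 0, "z": 2.3, "ax": 0, "ay": 0, "az": 0},
    {"x": 0, "y": 0, "z": 2.0, "ax": 0, "ay": 0, "az": 0},
    {"x": 0, "y": 0, "z": 0, "ax": 0, "ay": 0, "az": 0},
    {"x": 0, "y": 0, "z": 0, "ax": 0, "ay": 0, "az": 0},
    {"x": 0, "y": 0, "z": 0, "ax": 0, "ay": 0, "az": 0},
  ],
)

```text
time_s: 2.7
tool_pos: [0.4172, 0.268, 0.012]
tool_rot: [179.9, 0.1, 174.1]
force: [-0.8, 0.9, 0.6]
grip_width: 0.0873
grasp_force: 0.0
```

Emit:
jog_arm(
  motion=[
    {"x": 0, "y": 0, "z": 0, "ax": 0, "ay": 0, "az": 0},
    {"x": 0, "y": 0, "z": 0, "ax": 0, "ay": 0, "az": 0},
    {"x": 0, "y": 0, "z": 0, "ax": 0, "ay": 0, "az": 0},
    {"x": 0, "y": 0, "z": 0, "ax": 0, "ay": 0, "az": 0},
    {"x": 0, "y": 0, "z": 0, "ax": 0, "ay": 0, "az": 0},
  ],
  claw=-1,
  squeeze=45,
)

```text
time_s: 3.2
tool_pos: [0.4165, 0.2668, 0.0108]
tool_rot: [180.0, 0.0, 174.1]
force: [-0.5, -0.6, 0.5]
grip_width: 0.0547
grasp_force: 0.0
```

Emit:
jog_arm(
  motion=[
    {"x": 0, "y": 0, "z": 0, "ax": 0, "ay": 0, "az": 0},
    {"x": 0, "y": 0, "z": 0, "ax": 0, "ay": 0, "az": 0},
    {"x": 0, "y": 0, "z": 0, "ax": 0, "ay": 0, "az": 0},
    {"x": 0, "y": 0, "z": 0, "ax": 0, "ay": 0, "az": 0},
    {"x": 0, "y": 0, "z": 0, "ax": 0, "ay": 0, "az": 0},
  ],
)

```text
time_s: 3.7
tool_pos: [0.4165, 0.2668, 0.0107]
tool_rot: [180.0, 0.0, 174.1]
force: [-0.2, -0.5, 0.3]
grip_width: 0.0149
grasp_force: 0.0
```

Emit:
jog_arm(
  motion=[
    {"x": 0, "y": 0, "z": 0, "ax": 0, "ay": 0, "az": 0},
    {"x": 0, "y": 0, "z": -1, "ax": 0, "ay": 0, "az": 0},
    {"x": 0, "y": 0, "z": -3, "ax": 0, "ay": 0, "az": 0},
    {"x": 0, "y": 0, "z": -3, "ax": 0, "ay": 0, "az": 0},
    {"x": 0, "y": 0, "z": -2, "ax": 0, "ay": 0, "az": 0},
  ],
)

```text
time_s: 4.2
tool_pos: [0.4175, 0.2673, 0.1036]
tool_rot: [179.9, 0.1, 174.0]
force: [0.3, 0.7, 1.2]
grip_width: 0.0003
grasp_force: 0.0
```

Run:
```python
from h import *
np.set_printoptions(precision=4,suppress=True)
im=cv2.imread("pics/top.png"); p=env.camera_params("top")
hsv=cv2.cvtColor(im,cv2.COLOR_BGR2HSV)
sub=np.zeros(im.shape[:2],np.uint8); sub[82:145,272:330]=1
m=((hsv[...,1]<60)&(hsv[...,2]>150)&(sub>0)).astype(np.uint8)
m=cv2.morphologyEx(m,cv2.MORPH_CLOSE,np.ones((5,5)))
k=max(cv2.findContours(m,0,2)[0],key=cv2.contourArea); q=cv2.minAreaRect(k)
print(q); print(onplane(p,cv2.boxPoints(q),.067))
# edge rows: front lip edge, sub-pixel fit
f=[(c,np.where(m[:,c])[0].max()+.5) for c in range(291,320) if m[:,c].any()]
P=onplane(p,f,.064); a=np.polyfit(P[:,1],P[:,0],1); print("front lip x=",a, "yaw",np.degrees(-np.arctan(a[0])), P[0],P[-1])
# board front edge
g=cv2.cvtColor(im,cv2.COLOR_BGR2GRAY).astype(float); B=[]
for c in range(285,372,3):
    col=hsv[155:176,c,2].astype(float); B.append((c,155+np.argmin(np.diff(col))+.5+.5))
P=onplane(p,B,.012); P=P[abs(P[:,0]-np.median(P[:,0]))<.008]; b=np.polyfit(P[:,1],P[:,0],1); print("board edge",b,np.degrees(-np.arctan(b[0])),len(P))
print(g[155:176,[300,330,360]].astype(int).T)
o=env.get_obs(); print(o['tool_pos'],o['tool_rot'],o['force'],o['wrist_torque'],o['grip_width'],o['grasp_force'],o['time_s'])
w=env.read_camera("wrist"); cv2.imwrite("pics/w3.png",w[...,::-1])
```

```text
((305.2049255371094, 116.25411224365234), (59.39144515991211, 42.00857925415039), 84.80557250976562)
[[ 0.8192  0.0941  0.067 ]
 [ 0.8267 -0.0258  0.067 ]
 [ 0.6531 -0.0361  0.067 ]
 [ 0.6457  0.0815  0.067 ]]
front lip x= [-0.0443  0.68  ] yaw 2.5343542237213676 [0.6785 0.0699 0.064 ] [ 0.6819 -0.0093  0.064 ]
board edge [0.0175 0.6184] -1.0026179867064666 20
[[139 140 137 138 142 125 109 122 146 161 157 157 161 157 138 117 113 115
  114 111 114]
 [144 149 151 150 145 129 113 126 141 148 157 167 159 142 122 108 109 116
  114 114 113]
 [142 139 138 137 119 101 113 135 143 148 152 155 149 126 108 107 113 113
  109 110 109]]
[0.4175 0.2673 0.1036] [179.8706   0.1277 174.0468] [0.3253 0.6746 1.2312] [ 0.0235 -0.0164  0.0255] 0.00027867895200589705 0.0 4.2
```

View pics/w3.png

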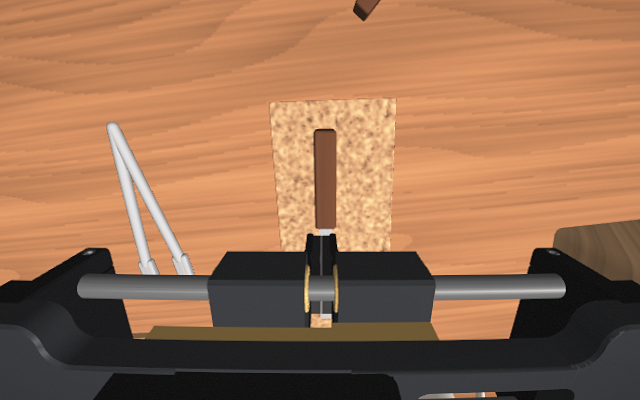

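The fingers closed on nothing. In this view the handle lies at rows 128–228, behind the fingers. I'm measuring its extent from this picture.

Run:
```python
from h import *
np.set_printoptions(precision=4,suppress=True)
p=env.camera_params("wrist"); im=cv2.imread("pics/w3.png"); hsv=cv2.cvtColor(im,cv2.COLOR_BGR2HSV)
sub=np.zeros(im.shape[:2],np.uint8); sub[110:250,290:360]=1
m=((hsv[...,2]<140)&(hsv[...,1]>90)&(sub>0)).astype(np.uint8)
k=max(cv2.findContours(m,0,2)[0],key=cv2.contourArea);q=cv2.minAreaRect(k);print(q)
print(onplane(p,cv2.boxPoints(q),.038))
print("mat back corners",onplane(p,[(271,103),(396,98)],.004))
o=env.get_obs()['tool_pos']
print("fingertip proj",project(p,[o,o+[0,0,.019]]), "bar",onplane(p,[(326,318),(326,232)],.034))
pt=env.camera_params("top"); t=env.read_camera("top"); cv2.imwrite("pics/t2.png",t[...,::-1])
E=np.array(p['extrinsics']);print(-E[:3,:3].T@E[:3,3])
```

```text
((323.9999694824219, 178.49996948242188), (98.99998474121094, 21.999996185302734), 90.0)
[[0.35   0.269  0.038 ]
 [0.3522 0.2894 0.038 ]
 [0.4519 0.2804 0.038 ]
 [0.4494 0.2576 0.038 ]]
mat back corners [[0.3214 0.2281 0.004 ]
 [0.3299 0.356  0.004 ]]
fingertip proj [[320.6396 225.8354]
 [320.7439 236.2821]] bar [[0.5684 0.2594 0.034 ]
 [0.4572 0.2705 0.034 ]]
[0.335  0.2767 0.3068]
```

Run:
```python
from h import *
np.set_printoptions(precision=4,suppress=True)
p=env.camera_params("wrist"); o=env.get_obs(); t=o['tool_pos']
yv=np.array([np.sin(np.radians(174)),-np.cos(np.radians(174)),0])
for s in(-1,1):print(project(p,[t+s*yv*.0435,t+s*yv*.0435+[0,0,.04],t+s*yv*.0435+[0,0,.02]]), p['fx'],p['cx'],p['cy'])
ps=env.camera_params("scene"); s=env.read_camera("scene")[...,::-1].copy()
q=project(ps,[t,[.4155,.272,.004],[.401,.274,.038]]);print(q)
c=s[60:240,250:450]; c=cv2.resize(c,None,fx=3.3,fy=3.3,interpolation=cv2.INTER_CUBIC)
for u,v in q: cv2.circle(c,(int((u-250)*3.3),int((v-60)*3.3)),3,(0,255,0),1)
cv2.imwrite("pics/s2.png",c)
```

```text
[[264.4364 225.8988]
 [252.751  250.2794]
 [259.1473 236.9258]] 280.1068380348163 320.90047013083176 201.27444649306506
[[376.7589 225.6813]
 [388.8207 249.9697]
 [382.2193 236.6686]] 280.1068380348163 320.90047013083176 201.27444649306506
[[345.2363 141.6532]
 [344.0751 168.2542]
 [340.6499 158.1075]]
```

View pics/s2.png

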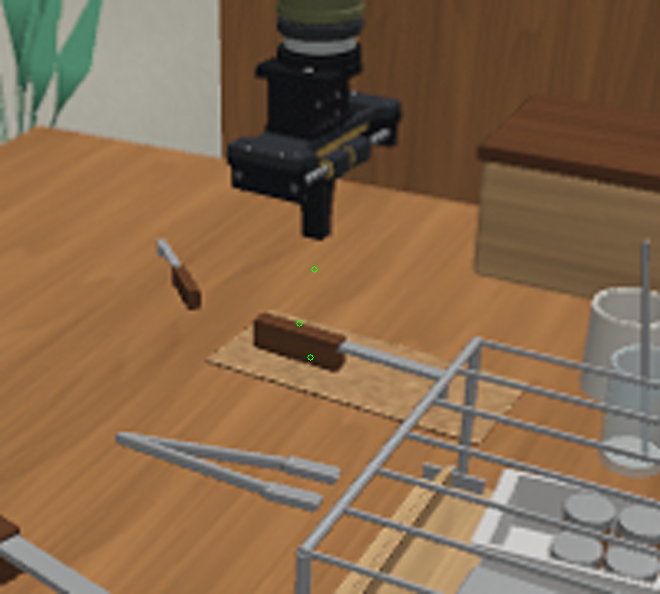

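The scene crop shows the real fingertips at crop (315,237), while the reported TCP projects to (315,269). So the fingers end about 35 mm above the reported TCP, and they closed above the handle. I'll reopen, go lower, and feel for the mat to calibrate the offset.

Emit:
jog_arm(
  motion=[
    {"x": 0, "y": 0.5, "z": 0, "ax": 0, "ay": 0, "az": 0},
    {"x": 0, "y": 0, "z": 0, "ax": 0, "ay": 0, "az": 0},
    {"x": 0, "y": 0, "z": 0, "ax": 0, "ay": 0, "az": 0},
    {"x": 0, "y": 0, "z": 0, "ax": 0, "ay": 0, "az": 0},
    {"x": 0, "y": 0, "z": 0, "ax": 0, "ay": 0, "az": 0},
  ],
  claw=1,
)

```text
time_s: 4.85
tool_pos: [0.4168, 0.2714, 0.1002]
tool_rot: [-180.0, -0.0, 174.1]
force: [0.1, -0.2, 0.2]
grip_width: 0.0329
grasp_force: 0.0
```

Emit:
jog_arm(
  motion=[
    {"x": 0, "y": 0, "z": 0, "ax": 0, "ay": 0, "az": 0},
    {"x": 0, "y": 0, "z": 3, "ax": 0, "ay": 0, "az": 0},
    {"x": 0, "y": 0, "z": 3, "ax": 0, "ay": 0, "az": 0},
    {"x": 0, "y": 0, "z": 3, "ax": 0, "ay": 0, "az": 0},
    {"x": 0, "y": 0, "z": 1.3, "ax": 0, "ay": 0, "az": 0},
  ],
)

```text
time_s: 5.35
tool_pos: [0.4153, 0.2704, -0.0048]
tool_rot: [-179.8, -0.2, 174.1]
force: [-0.5, 0.1, -0.2]
grip_width: 0.0724
grasp_force: 0.0
```

Emit:
jog_arm(
  motion=[
    {"x": 0, "y": 0, "z": 0.4, "ax": 0, "ay": 0, "az": 0},
    {"x": 0, "y": 0, "z": 0.4, "ax": 0, "ay": 0, "az": 0},
    {"x": 0, "y": 0, "z": 0.4, "ax": 0, "ay": 0, "az": 0},
    {"x": 0, "y": 0, "z": 0, "ax": 0, "ay": 0, "az": 0},
    {"x": 0, "y": 0, "z": 0, "ax": 0, "ay": 0, "az": 0},
  ],
)

```text
time_s: 5.85
tool_pos: [0.4175, 0.2721, -0.0136]
tool_rot: [179.9, 0.1, 174.1]
force: [0.1, -0.3, -0.5]
grip_width: 0.0867
grasp_force: 0.0
```

Run:
```python
from cell import env
print(env.grip_point_offset); o=env.get_obs(); print(o['tool_pos'],o['force'],o['grip_width'])
```

```text
0.0187
[ 0.41748568  0.27209009 -0.01362681] [ 0.10860054 -0.30335514 -0.4592845 ] 0.08669725434615488
```

Emit:
jog_arm(
  motion=[
    {"x": 0, "y": 0, "z": 0.2, "ax": 0, "ay": 0, "az": 0},
    {"x": 0, "y": 0, "z": 0.2, "ax": 0, "ay": 0, "az": 0},
    {"x": 0, "y": 0, "z": 0.2, "ax": 0, "ay": 0, "az": 0},
    {"x": 0, "y": 0, "z": 0, "ax": 0, "ay": 0, "az": 0},
    {"x": 0, "y": 0, "z": 0, "ax": 0, "ay": 0, "az": 0},
  ],
)

```text
time_s: 6.35
tool_pos: [0.4169, 0.2716, -0.0204]
tool_rot: [-180.0, -0.0, 174.1]
force: [-0.1, 0.3, 0.0]
grip_width: 0.0871
grasp_force: 0.0
```

Emit:
jog_arm(
  motion=[
    {"x": 0, "y": 0, "z": 0.1, "ax": 0, "ay": 0, "az": 0},
    {"x": 0, "y": 0, "z": 0.1, "ax": 0, "ay": 0, "az": 0},
    {"x": 0, "y": 0, "z": 0.1, "ax": 0, "ay": 0, "az": 0},
    {"x": 0, "y": 0, "z": 0, "ax": 0, "ay": 0, "az": 0},
    {"x": 0, "y": 0, "z": 0, "ax": 0, "ay": 0, "az": 0},
  ],
)

```text
time_s: 6.85
tool_pos: [0.417, 0.2717, -0.0233]
tool_rot: [-180.0, 0.0, 174.1]
force: [-0.5, -0.5, -0.0]
grip_width: 0.0869
grasp_force: 0.0
```

Emit:
jog_arm(
  motion=[
    {"x": 0, "y": 0, "z": 0.1, "ax": 0, "ay": 0, "az": 0},
    {"x": 0, "y": 0, "z": 0.1, "ax": 0, "ay": 0, "az": 0},
    {"x": 0, "y": 0, "z": 0.1, "ax": 0, "ay": 0, "az": 0},
    {"x": 0, "y": 0, "z": 0, "ax": 0, "ay": 0, "az": 0},
    {"x": 0, "y": 0, "z": 0, "ax": 0, "ay": 0, "az": 0},
  ],
)

```text
time_s: 7.35
tool_pos: [0.417, 0.2717, -0.0264]
tool_rot: [180.0, 0.0, 174.1]
force: [0.8, -0.0, -0.0]
grip_width: 0.0868
grasp_force: 0.0
```

Emit:
jog_arm(
  motion=[
    {"x": 0, "y": 0, "z": 0.1, "ax": 0, "ay": 0, "az": 0},
    {"x": 0, "y": 0, "z": 0.1, "ax": 0, "ay": 0, "az": 0},
    {"x": 0, "y": 0, "z": 0, "ax": 0, "ay": 0, "az": 0},
    {"x": 0, "y": 0, "z": 0, "ax": 0, "ay": 0, "az": 0},
    {"x": 0, "y": 0, "z": 0, "ax": 0, "ay": 0, "az": 0},
  ],
)

```text
time_s: 7.85
tool_pos: [0.417, 0.2717, -0.0283]
tool_rot: [180.0, 0.0, 174.1]
force: [0.4, 0.3, 0.4]
grip_width: 0.0869
grasp_force: 0.0
```

Emit:
jog_arm(
  motion=[
    {"x": 0, "y": 0, "z": 0, "ax": 0, "ay": 0, "az": 0},
    {"x": 0, "y": 0, "z": 0, "ax": 0, "ay": 0, "az": 0},
    {"x": 0, "y": 0, "z": 0, "ax": 0, "ay": 0, "az": 0},
    {"x": 0, "y": 0, "z": 0, "ax": 0, "ay": 0, "az": 0},
    {"x": 0, "y": 0, "z": 0, "ax": 0, "ay": 0, "az": 0},
  ],
  claw=-1,
  squeeze=45,
)

```text
time_s: 8.35
tool_pos: [0.417, 0.2717, -0.0283]
tool_rot: [180.0, 0.0, 174.1]
force: [-0.1, 0.2, 0.1]
grip_width: 0.0547
grasp_force: 0.0
```

Emit:
jog_arm(
  motion=[
    {"x": 0, "y": 0, "z": 0, "ax": 0, "ay": 0, "az": 0},
    {"x": 0, "y": 0, "z": 0, "ax": 0, "ay": 0, "az": 0},
    {"x": 0, "y": 0, "z": 0, "ax": 0, "ay": 0, "az": 0},
    {"x": 0, "y": 0, "z": 0, "ax": 0, "ay": 0, "az": 0},
    {"x": 0, "y": 0, "z": 0, "ax": 0, "ay": 0, "az": 0},
  ],
)

```text
time_s: 8.85
tool_pos: [0.417, 0.2717, -0.0283]
tool_rot: [180.0, 0.0, 174.1]
force: [-0.6, -0.0, -0.3]
grip_width: 0.0217
grasp_force: 44.9
```

The handle is gripped at 21.7 mm. Next I lift, square the yaw and carry the hook to the front of the rack.

Emit:
jog_arm(
  motion=[
    {"x": 0, "y": 0, "z": -0.6, "ax": 0, "ay": 0, "az": 0},
    {"x": 0, "y": 0, "z": -2, "ax": 0, "ay": 0, "az": 0},
    {"x": 0, "y": 0, "z": -2, "ax": 0, "ay": 0, "az": 0},
    {"x": 0, "y": 0, "z": -2, "ax": 0, "ay": 0, "az": 0},
    {"x": 0, "y": 0, "z": -2, "ax": 0, "ay": 0, "az": -2},
  ],
)

```text
time_s: 9.35
tool_pos: [0.4167, 0.2715, 0.0586]
tool_rot: [-180.0, -0.0, 176.1]
force: [0.5, 0.9, -2.5]
grip_width: 0.0219
grasp_force: 44.9
```

Emit:
jog_arm(
  motion=[
    {"x": 0, "y": 0, "z": 0, "ax": 0, "ay": 0, "az": -2.4},
    {"x": -0.3, "y": -2.1, "z": 0, "ax": 0, "ay": 0, "az": 0},
    {"x": -0.6, "y": -4.2, "z": 0, "ax": 0, "ay": 0, "az": 0},
    {"x": -0.6, "y": -4.2, "z": 0, "ax": 0, "ay": 0, "az": 0},
    {"x": -0.6, "y": -4.2, "z": 0, "ax": 0, "ay": 0, "az": 0},
  ],
)

```text
time_s: 9.85
tool_pos: [0.4338, 0.1227, 0.0579]
tool_rot: [180.0, 0.0, 178.5]
force: [1.8, -0.3, -1.6]
grip_width: 0.0217
grasp_force: 44.9
```

Emit:
jog_arm(
  motion=[
    {"x": -0.6, "y": -4.2, "z": 0, "ax": 0, "ay": 0, "az": 0},
    {"x": -0.6, "y": -4.2, "z": 0, "ax": 0, "ay": 0, "az": 0},
    {"x": -0.3, "y": -1.9, "z": 0, "ax": 0, "ay": 0, "az": 0},
    {"x": 0, "y": 0, "z": 0, "ax": 0, "ay": 0, "az": 0},
    {"x": 0, "y": 0, "z": 0, "ax": 0, "ay": 0, "az": 0},
  ],
)

```text
time_s: 10.35
tool_pos: [0.4461, 0.0211, 0.0578]
tool_rot: [180.0, -0.0, 178.4]
force: [0.4, 0.4, -1.1]
grip_width: 0.0215
grasp_force: 44.9
```

Run:
```python
from h import *
np.set_printoptions(precision=4,suppress=True)
o=env.get_obs(); t=o['tool_pos']; print(t,o['tool_rot'],o['force'],o['wrist_torque'],o['grip_width'])
im=env.read_camera("top")[...,::-1]; s=env.read_camera("scene")[...,::-1]; cv2.imwrite("pics/t3.png",im); cv2.imwrite("pics/s3.png",s)
a=cv2.resize(im[75:215,265:400],(405,420),interpolation=cv2.INTER_CUBIC)
b=cv2.resize(s[140:310,280:440],(395,420),interpolation=cv2.INTER_CUBIC)
cv2.imwrite("pics/ab3.png",np.hstack([a,b]))
yw=np.radians(o['tool_rot'][2]+180); tip=t+.144*np.array([np.cos(yw),np.sin(yw),0])+[0,0,.0323]
for n in("top","scene"): print(n,project(env.camera_params(n),[tip,tip+[.005,0,.03]]))
```

```text
[0.4461 0.0211 0.0578] [179.9539  -0.0029 178.4038] [ 0.3537  0.3949 -1.1205] [ 0.0759 -0.0339  0.0033] 0.02146370625575619
top [[310.059  164.9364]
 [309.5754 160.8798]]
scene [[363.3937 197.9681]
 [365.8545 188.5927]]
```

View pics/ab3.png

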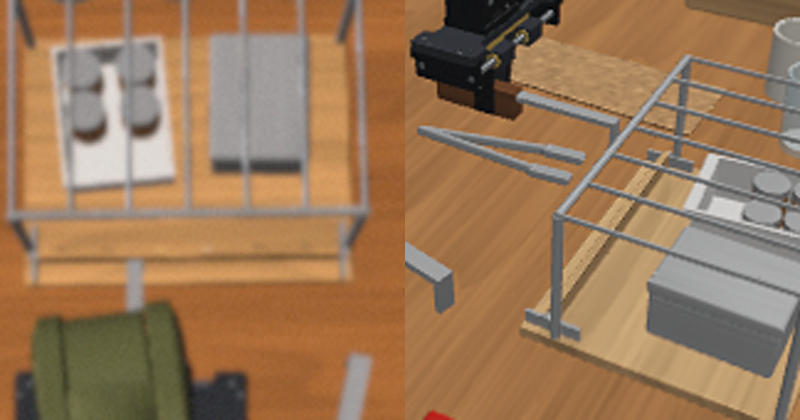

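The top crop shows the bar end at crop (135,262) and the tote's front lip from (65,187) to (172,180). The scene crop shows the hook held level. Next I go in over the wall and lower.

Emit:
jog_arm(
  motion=[
    {"x": -2, "y": 0.4, "z": 0, "ax": 0, "ay": 0, "az": 0},
    {"x": -3, "y": 0, "z": 0, "ax": 0, "ay": 0, "az": 0},
    {"x": -3, "y": 0, "z": 0, "ax": 0, "ay": 0, "az": 0},
    {"x": -3, "y": 0, "z": 0, "ax": 0, "ay": 0, "az": 0},
    {"x": -1.4, "y": 0, "z": 0, "ax": 0, "ay": 0, "az": 0},
  ],
)

```text
time_s: 10.95
tool_pos: [0.5726, 0.0236, 0.0574]
tool_rot: [-180.0, 0.1, 178.6]
force: [-0.2, -0.7, -1.1]
grip_width: 0.0215
grasp_force: 44.9
```

Emit:
jog_arm(
  motion=[
    {"x": 0, "y": 0, "z": 0, "ax": 0, "ay": 0, "az": 0},
    {"x": 0, "y": 0, "z": 0, "ax": 0, "ay": 0, "az": 0},
    {"x": 0, "y": 0, "z": 0.6, "ax": 0, "ay": 0, "az": 0},
    {"x": 0, "y": 0, "z": 0.6, "ax": 0, "ay": 0, "az": 0},
    {"x": 0, "y": 0, "z": 0.6, "ax": 0, "ay": 0, "az": 0},
  ],
)

```text
time_s: 11.45
tool_pos: [0.5695, 0.0218, 0.0391]
tool_rot: [180.0, -0.0, 178.5]
force: [-0.4, -0.4, -1.2]
grip_width: 0.0214
grasp_force: 44.9
```

Run:
```python
from h import *
np.set_printoptions(precision=4,suppress=True)
o=env.get_obs(); t=o['tool_pos']; print(t,o['tool_rot'],o['force'],o['wrist_torque'],o['grip_width'])
im=env.read_camera("top")[...,::-1]; s=env.read_camera("scene")[...,::-1]; cv2.imwrite("pics/t4.png",im); cv2.imwrite("pics/s4.png",s)
a=cv2.resize(im[75:165,270:340],(420,540),interpolation=cv2.INTER_CUBIC)
b=cv2.resize(s[180:270,370:430],(360,540),interpolation=cv2.INTER_CUBIC)
cv2.imwrite("pics/ab4.png",np.hstack([a,b]))
yw=np.radians(o['tool_rot'][2]+180); tip=t+.142*np.array([np.cos(yw),np.sin(yw),0])+[0,0,.0323]
print(tip)
for n in("top","scene"): print(n,project(env.camera_params(n),[tip,tip+[.005,0,.03]]))
```

```text
[0.5695 0.0218 0.0391] [179.9677  -0.0307 178.4736] [-0.4089 -0.4195 -1.1772] [ 0.0294 -0.0196 -0.0048] 0.021381864591979487
[0.7114 0.018  0.0714]
top [[308.9853 123.8837]
 [308.4907 118.9737]]
scene [[408.3348 216.7731]
 [411.8057 207.4313]]
```

View pics/ab4.png

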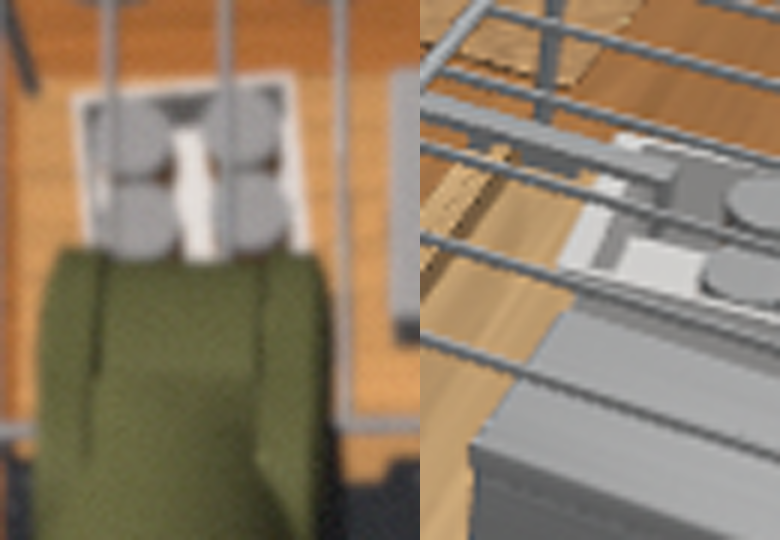

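The scene crop shows the bent end (crop (660,200)) just behind the front lip and in front of the jars. I'm lowering it.

Emit:
jog_arm(
  motion=[
    {"x": 0, "y": 0, "z": 0.6, "ax": 0, "ay": 0, "az": 0},
    {"x": 0, "y": 0, "z": 0.6, "ax": 0, "ay": 0, "az": 0},
    {"x": 0, "y": 0, "z": 0.5, "ax": 0, "ay": 0, "az": 0},
    {"x": 0, "y": 0, "z": 0.4, "ax": 0, "ay": 0, "az": 0},
    {"x": 0, "y": 0, "z": 0, "ax": 0, "ay": 0, "az": 0},
  ],
)

```text
time_s: 12.05
tool_pos: [0.5697, 0.0214, 0.0179]
tool_rot: [-180.0, -0.1, 178.5]
force: [-0.3, -0.6, -2.3]
grip_width: 0.0216
grasp_force: 44.9
```

Emit:
jog_arm(
  motion=[
    {"x": 0.2, "y": 0, "z": 0, "ax": 0, "ay": 0, "az": 0},
    {"x": 0.2, "y": 0, "z": 0, "ax": 0, "ay": 0, "az": 0},
    {"x": 0.2, "y": 0, "z": 0, "ax": 0, "ay": 0, "az": 0},
    {"x": 0.2, "y": 0, "z": 0, "ax": 0, "ay": 0, "az": 0},
    {"x": 0.2, "y": 0, "z": 0, "ax": 0, "ay": 0, "az": 0},
  ],
)

```text
time_s: 12.55
tool_pos: [0.5602, 0.0218, 0.0188]
tool_rot: [180.0, 0.0, 178.5]
force: [-0.0, -0.1, -1.8]
grip_width: 0.0218
grasp_force: 44.9
```

Emit:
jog_arm(
  motion=[
    {"x": 0.2, "y": 0, "z": 0, "ax": 0, "ay": 0, "az": 0},
    {"x": 0.2, "y": 0, "z": 0, "ax": 0, "ay": 0, "az": 0},
    {"x": 0.2, "y": 0, "z": 0, "ax": 0, "ay": 0, "az": 0},
    {"x": 0.2, "y": 0, "z": 0, "ax": 0, "ay": 0, "az": 0},
    {"x": 0.2, "y": 0, "z": 0, "ax": 0, "ay": 0, "az": 0},
  ],
)

```text
time_s: 13.05
tool_pos: [0.5507, 0.0221, 0.0188]
tool_rot: [180.0, 0.1, 178.5]
force: [3.3, 0.1, -2.2]
grip_width: 0.0214
grasp_force: 44.9
```

Emit:
jog_arm(
  motion=[
    {"x": 0.2, "y": 0, "z": 0, "ax": 0, "ay": 0, "az": 0},
    {"x": 0.2, "y": 0, "z": 0, "ax": 0, "ay": 0, "az": 0},
    {"x": 0.2, "y": 0, "z": 0, "ax": 0, "ay": 0, "az": 0},
    {"x": 0.2, "y": 0, "z": 0, "ax": 0, "ay": 0, "az": 0},
    {"x": 0.2, "y": 0, "z": 0, "ax": 0, "ay": 0, "az": 0},
  ],
)

```text
time_s: 13.55
tool_pos: [0.5406, 0.0225, 0.0189]
tool_rot: [180.0, 0.1, 178.5]
force: [3.6, 0.9, -2.9]
grip_width: 0.0218
grasp_force: 45.0
```

Emit:
jog_arm(
  motion=[
    {"x": 0.2, "y": 0, "z": 0, "ax": 0, "ay": 0, "az": 0},
    {"x": 0.2, "y": 0, "z": 0, "ax": 0, "ay": 0, "az": 0},
    {"x": 0.2, "y": 0, "z": 0, "ax": 0, "ay": 0, "az": 0},
    {"x": 0.2, "y": 0, "z": 0, "ax": 0, "ay": 0, "az": 0},
    {"x": 0.2, "y": 0, "z": 0, "ax": 0, "ay": 0, "az": 0},
  ],
)

```text
time_s: 14.05
tool_pos: [0.5303, 0.0225, 0.0188]
tool_rot: [180.0, 0.0, 178.5]
force: [3.8, 1.0, -2.2]
grip_width: 0.0219
grasp_force: 45.0
```

Emit:
jog_arm(
  motion=[
    {"x": 0.2, "y": 0, "z": 0, "ax": 0, "ay": 0, "az": 0},
    {"x": 0.2, "y": 0, "z": 0, "ax": 0, "ay": 0, "az": 0},
    {"x": 0.2, "y": 0, "z": 0, "ax": 0, "ay": 0, "az": 0},
    {"x": 0.2, "y": 0, "z": 0, "ax": 0, "ay": 0, "az": 0},
    {"x": 0.2, "y": 0, "z": 0, "ax": 0, "ay": 0, "az": 0},
  ],
)

```text
time_s: 14.55
tool_pos: [0.5202, 0.0227, 0.0187]
tool_rot: [-180.0, 0.0, 178.4]
force: [5.4, 0.6, -2.8]
grip_width: 0.022
grasp_force: 44.9
```

Emit:
jog_arm(
  motion=[
    {"x": 0.2, "y": 0, "z": 0, "ax": 0, "ay": 0, "az": 0},
    {"x": 0.2, "y": 0, "z": 0, "ax": 0, "ay": 0, "az": 0},
    {"x": 0.2, "y": 0, "z": 0, "ax": 0, "ay": 0, "az": 0},
    {"x": 0.2, "y": 0, "z": 0, "ax": 0, "ay": 0, "az": 0},
    {"x": 0.2, "y": 0, "z": 0, "ax": 0, "ay": 0, "az": 0},
  ],
)

```text
time_s: 15.05
tool_pos: [0.5102, 0.0231, 0.0187]
tool_rot: [180.0, 0.0, 178.5]
force: [4.6, -0.8, -2.5]
grip_width: 0.0213
grasp_force: 44.9
```

Emit:
jog_arm(
  motion=[
    {"x": 0.2, "y": 0, "z": 0, "ax": 0, "ay": 0, "az": 0},
    {"x": 0.2, "y": 0, "z": 0, "ax": 0, "ay": 0, "az": 0},
    {"x": 0.2, "y": 0, "z": 0, "ax": 0, "ay": 0, "az": 0},
    {"x": 0.2, "y": 0, "z": 0, "ax": 0, "ay": 0, "az": 0},
    {"x": 0.2, "y": 0, "z": 0, "ax": 0, "ay": 0, "az": 0},
  ],
)

```text
time_s: 15.55
tool_pos: [0.5002, 0.0234, 0.0187]
tool_rot: [180.0, 0.0, 178.5]
force: [3.5, 0.6, -1.9]
grip_width: 0.0216
grasp_force: 44.9
```

Emit:
jog_arm(
  motion=[
    {"x": 0.1, "y": 0, "z": 0, "ax": 0, "ay": 0, "az": 0},
    {"x": 0.1, "y": 0, "z": 0, "ax": 0, "ay": 0, "az": 0},
    {"x": 0.1, "y": 0, "z": 0, "ax": 0, "ay": 0, "az": 0},
    {"x": 0.1, "y": 0, "z": 0, "ax": 0, "ay": 0, "az": 0},
    {"x": 0.1, "y": 0, "z": 0, "ax": 0, "ay": 0, "az": 0},
  ],
)

```text
time_s: 16.05
tool_pos: [0.4953, 0.0235, 0.0187]
tool_rot: [180.0, 0.0, 178.5]
force: [4.9, 0.2, -2.7]
grip_width: 0.0219
grasp_force: 44.9
```

Run:
```python
from h import *
np.set_printoptions(precision=4,suppress=True)
# strip top lines in first top picture: two edges per column
im=cv2.imread("pics/top.png"); p=env.camera_params("top")
print([tuple(np.round(onplane(p,[(c,160.8)],z)[0,:2],4)) for c in(290,320,360) for z in(.012,.034)])
g=cv2.GaussianBlur(im,(0,0),.7)[...,2]; print(g[150:172,[284,318,350,372]].T)
for s in("t4","t3"):
    pass
o=env.get_obs();print(o['force'],o['tool_pos'])
t=env.read_camera("scene")[...,::-1];cv2.imwrite("pics/s5.png",t)
```

```text
[(np.float64(0.6198), np.float64(0.0781)), (np.float64(0.6151), np.float64(0.0763)), (np.float64(0.6172), np.float64(-0.0095)), (np.float64(0.6126), np.float64(-0.0098)), (np.float64(0.6138), np.float64(-0.126)), (np.float64(0.6092), np.float64(-0.1243))]
[[191 192 191 189 190 190 186 181 181 181 167 151 158 182 200 208 213 216
  210 191 172 168]
 [186 184 182 181 181 186 192 200 201 190 167 150 157 176 191 200 208 209
  200 181 165 162]
 [177 177 179 181 181 179 175 172 169 156 141 145 166 183 193 201 203 196
  178 159 156 159]
 [175 176 176 176 178 178 179 183 180 163 144 152 178 197 205 208 204 192
  170 154 153 157]]
[ 4.899   0.191  -2.7274] [0.4953 0.0235 0.0187]
```

Emit:
jog_arm(
  motion=[
    {"x": 0.08, "y": 0, "z": 0, "ax": 0, "ay": 0, "az": 0},
    {"x": 0.08, "y": 0, "z": 0, "ax": 0, "ay": 0, "az": 0},
    {"x": 0.08, "y": 0, "z": 0, "ax": 0, "ay": 0, "az": 0},
    {"x": 0.08, "y": 0, "z": 0, "ax": 0, "ay": 0, "az": 0},
    {"x": 0.08, "y": 0, "z": 0, "ax": 0, "ay": 0, "az": 0},
  ],
)

```text
time_s: 16.6
tool_pos: [0.4913, 0.0236, 0.0187]
tool_rot: [180.0, 0.0, 178.5]
force: [4.3, 0.2, -1.7]
grip_width: 0.0215
grasp_force: 44.9
```

Emit:
jog_arm(
  motion=[
    {"x": 0.05, "y": 0, "z": 0, "ax": 0, "ay": 0, "az": 0},
    {"x": 0.05, "y": 0, "z": 0, "ax": 0, "ay": 0, "az": 0},
    {"x": 0.05, "y": 0, "z": 0, "ax": 0, "ay": 0, "az": 0},
    {"x": 0.05, "y": 0, "z": 0, "ax": 0, "ay": 0, "az": 0},
    {"x": 0.05, "y": 0, "z": 0, "ax": 0, "ay": 0, "az": 0},
  ],
)

```text
time_s: 17.1
tool_pos: [0.4888, 0.0237, 0.0187]
tool_rot: [180.0, 0.0, 178.5]
force: [4.3, -0.2, -1.1]
grip_width: 0.0212
grasp_force: 44.9
```

Emit:
jog_arm(
  motion=[
    {"x": 0.05, "y": 0, "z": 0, "ax": 0, "ay": 0, "az": 0},
    {"x": 0.05, "y": 0, "z": 0, "ax": 0, "ay": 0, "az": 0},
    {"x": 0.05, "y": 0, "z": 0, "ax": 0, "ay": 0, "az": 0},
    {"x": 0.05, "y": 0, "z": 0, "ax": 0, "ay": 0, "az": 0},
    {"x": 0, "y": 0, "z": 0, "ax": 0, "ay": 0, "az": 0},
  ],
)

```text
time_s: 17.6
tool_pos: [0.4867, 0.0238, 0.0187]
tool_rot: [180.0, -0.0, 178.5]
force: [4.0, 0.6, -1.3]
grip_width: 0.0217
grasp_force: 44.9
```

Emit:
jog_arm(
  motion=[
    {"x": 0.05, "y": 0, "z": 0, "ax": 0, "ay": 0, "az": 0},
    {"x": 0.05, "y": 0, "z": 0, "ax": 0, "ay": 0, "az": 0},
    {"x": 0.05, "y": 0, "z": 0, "ax": 0, "ay": 0, "az": 0},
    {"x": 0.05, "y": 0, "z": 0, "ax": 0, "ay": 0, "az": 0},
    {"x": 0, "y": 0, "z": 0, "ax": 0, "ay": 0, "az": 0},
  ],
)

```text
time_s: 18.1
tool_pos: [0.4857, 0.0238, 0.0189]
tool_rot: [180.0, 0.1, 178.5]
force: [6.7, 0.3, -3.8]
grip_width: 0.0215
grasp_force: 44.9
```

Emit:
jog_arm(
  motion=[
    {"x": 0.05, "y": 0, "z": 0, "ax": 0, "ay": 0, "az": 0},
    {"x": 0.05, "y": 0, "z": 0, "ax": 0, "ay": 0, "az": 0},
    {"x": 0, "y": 0, "z": 0, "ax": 0, "ay": 0, "az": 0},
    {"x": 0, "y": 0, "z": 0, "ax": 0, "ay": 0, "az": 0},
    {"x": 0, "y": 0, "z": 0, "ax": 0, "ay": 0, "az": 0},
  ],
)

```text
time_s: 18.6
tool_pos: [0.4847, 0.0239, 0.0189]
tool_rot: [180.0, 0.1, 178.5]
force: [7.1, -0.1, -3.1]
grip_width: 0.0217
grasp_force: 44.9
```

Emit:
jog_arm(
  motion=[
    {"x": 0.05, "y": 0, "z": 0, "ax": 0, "ay": 0, "az": 0},
    {"x": 0.05, "y": 0, "z": 0, "ax": 0, "ay": 0, "az": 0},
    {"x": 0, "y": 0, "z": 0, "ax": 0, "ay": 0, "az": 0},
    {"x": 0, "y": 0, "z": 0, "ax": 0, "ay": 0, "az": 0},
    {"x": 0, "y": 0, "z": 0, "ax": 0, "ay": 0, "az": 0},
  ],
)

```text
time_s: 19.1
tool_pos: [0.484, 0.0239, 0.0189]
tool_rot: [180.0, 0.1, 178.5]
force: [7.8, 0.3, -4.7]
grip_width: 0.0219
grasp_force: 44.9
```

Emit:
jog_arm(
  motion=[
    {"x": 0.05, "y": 0, "z": 0, "ax": 0, "ay": 0, "az": 0},
    {"x": 0.05, "y": 0, "z": 0, "ax": 0, "ay": 0, "az": 0},
    {"x": 0, "y": 0, "z": 0, "ax": 0, "ay": 0, "az": 0},
    {"x": 0, "y": 0, "z": 0, "ax": 0, "ay": 0, "az": 0},
    {"x": 0, "y": 0, "z": 0, "ax": 0, "ay": 0, "az": 0},
  ],
)

```text
time_s: 19.6
tool_pos: [0.484, 0.0239, 0.0191]
tool_rot: [180.0, 0.2, 178.5]
force: [9.7, 0.4, -5.7]
grip_width: 0.0214
grasp_force: 44.9
```

Emit:
jog_arm(
  motion=[
    {"x": 0.05, "y": 0, "z": 0.05, "ax": 0, "ay": 0, "az": 0},
    {"x": 0, "y": 0, "z": 0.05, "ax": 0, "ay": 0, "az": 0},
    {"x": 0, "y": 0, "z": 0, "ax": 0, "ay": 0, "az": 0},
    {"x": 0, "y": 0, "z": 0, "ax": 0, "ay": 0, "az": 0},
    {"x": 0, "y": 0, "z": 0, "ax": 0, "ay": 0, "az": 0},
  ],
)

```text
time_s: 20.1
tool_pos: [0.484, 0.0239, 0.0185]
tool_rot: [180.0, 0.3, 178.5]
force: [8.7, 0.3, -3.4]
grip_width: 0.0218
grasp_force: 44.9
```

Run:
```python
from h import *
s=env.read_camera("scene")[...,::-1]; t=env.read_camera("top")[...,::-1]
a=cv2.resize(s[170:280,340:470],(560,474),interpolation=cv2.INTER_CUBIC)
b=cv2.resize(t[70:170,270:320],(237,474),interpolation=cv2.INTER_CUBIC)
cv2.imwrite("pics/ab6.png",np.hstack([a,b])); cv2.imwrite("pics/t6.png",t); print(env.get_obs()['force'])
```

```text
[ 9.22397319 -0.22884088 -3.62614498]
```

View pics/ab6.png

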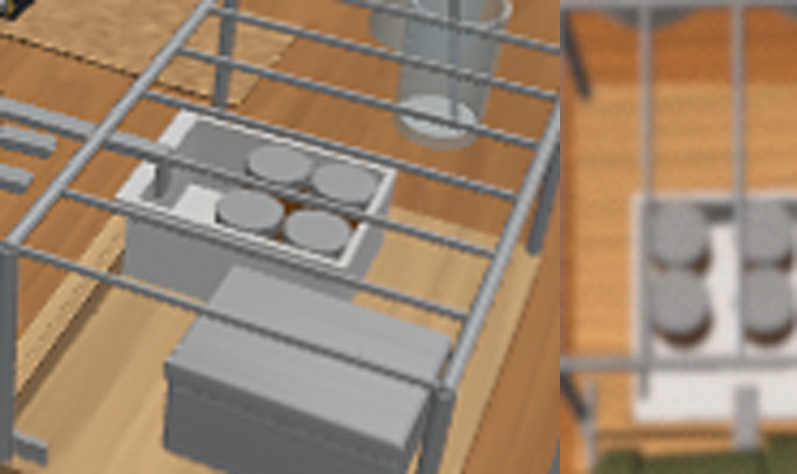

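The tote stands at the strip. In the top crop its left side is vertical (column 633) and its rear edge is level. I'm adding a little pull and holding.

Emit:
jog_arm(
  motion=[
    {"x": 0.06, "y": 0, "z": 0, "ax": 0, "ay": 0, "az": 0},
    {"x": 0, "y": 0, "z": 0, "ax": 0, "ay": 0, "az": 0},
    {"x": 0, "y": 0, "z": 0, "ax": 0, "ay": 0, "az": 0},
    {"x": 0, "y": 0, "z": 0, "ax": 0, "ay": 0, "az": 0},
    {"x": 0, "y": 0, "z": 0, "ax": 0, "ay": 0, "az": 0},
  ],
)

```text
time_s: 20.7
tool_pos: [0.484, 0.0239, 0.0186]
tool_rot: [180.0, 0.4, 178.5]
force: [10.8, 0.1, -3.7]
grip_width: 0.0213
grasp_force: 44.9
```

Emit:
jog_arm(
  motion=[
    {"x": 0, "y": 0, "z": 0, "ax": 0, "ay": 0, "az": 0},
    {"x": 0, "y": 0, "z": 0, "ax": 0, "ay": 0, "az": 0},
    {"x": 0, "y": 0, "z": 0, "ax": 0, "ay": 0, "az": 0},
    {"x": 0, "y": 0, "z": 0, "ax": 0, "ay": 0, "az": 0},
    {"x": 0, "y": 0, "z": 0, "ax": 0, "ay": 0, "az": 0},
  ],
)

```text
time_s: 21.2
tool_pos: [0.484, 0.0239, 0.0186]
tool_rot: [180.0, 0.4, 178.5]
force: [10.2, -0.3, -4.0]
grip_width: 0.0218
grasp_force: 44.9
```

Emit:
jog_arm(
  motion=[
    {"x": 0.06, "y": 0, "z": 0, "ax": 0, "ay": 0, "az": 0},
    {"x": 0, "y": 0, "z": 0, "ax": 0, "ay": 0, "az": 0},
    {"x": 0, "y": 0, "z": 0, "ax": 0, "ay": 0, "az": 0},
    {"x": 0, "y": 0, "z": 0, "ax": 0, "ay": 0, "az": 0},
    {"x": 0, "y": 0, "z": 0, "ax": 0, "ay": 0, "az": 0},
  ],
)

```text
time_s: 21.7
tool_pos: [0.4841, 0.0239, 0.0187]
tool_rot: [180.0, 0.4, 178.5]
force: [12.9, 0.1, -5.3]
grip_width: 0.0221
grasp_force: 44.9
```

Emit:
jog_arm(
  motion=[
    {"x": 0, "y": 0, "z": 0, "ax": 0, "ay": 0, "az": 0},
    {"x": 0, "y": 0, "z": 0, "ax": 0, "ay": 0, "az": 0},
    {"x": 0, "y": 0, "z": 0, "ax": 0, "ay": 0, "az": 0},
    {"x": 0, "y": 0, "z": 0, "ax": 0, "ay": 0, "az": 0},
    {"x": 0, "y": 0, "z": 0, "ax": 0, "ay": 0, "az": 0},
  ],
)

```text
time_s: 22.2
tool_pos: [0.4841, 0.0239, 0.0187]
tool_rot: [180.0, 0.4, 178.5]
force: [12.5, 0.9, -6.0]
grip_width: 0.0218
grasp_force: 44.9
```

Emit:
jog_arm(
  motion=[
    {"x": -0.2, "y": 0, "z": 0, "ax": 0, "ay": 0, "az": 0},
    {"x": -0.2, "y": 0, "z": 0, "ax": 0, "ay": 0, "az": 0},
    {"x": -0.2, "y": 0, "z": 0, "ax": 0, "ay": 0, "az": 0},
    {"x": -0.3, "y": 0, "z": 0, "ax": 0, "ay": 0, "az": 0},
    {"x": -0.4, "y": 0, "z": 0, "ax": 0, "ay": 0, "az": 0},
  ],
)

```text
time_s: 22.7
tool_pos: [0.492, 0.0235, 0.0171]
tool_rot: [-180.0, -0.1, 178.5]
force: [-0.6, 0.2, -2.4]
grip_width: 0.022
grasp_force: 44.9
```

Emit:
jog_arm(
  motion=[
    {"x": 0, "y": 0, "z": -0.5, "ax": 0, "ay": 0, "az": 0},
    {"x": 0, "y": 0, "z": -1, "ax": 0, "ay": 0, "az": 0},
    {"x": 0, "y": 0, "z": -1.5, "ax": 0, "ay": 0, "az": 0},
    {"x": 0, "y": 0, "z": -1.5, "ax": 0, "ay": 0, "az": 0},
    {"x": 0, "y": 0, "z": 0, "ax": 0, "ay": 0, "az": 0},
  ],
)

```text
time_s: 23.2
tool_pos: [0.4951, 0.0238, 0.0653]
tool_rot: [179.9, 0.3, 178.5]
force: [-0.5, 0.1, -2.5]
grip_width: 0.0215
grasp_force: 44.9
```

Emit:
jog_arm(
  motion=[
    {"x": 1, "y": 0, "z": 0, "ax": 0, "ay": 0, "az": 0},
    {"x": 2, "y": 0, "z": 0, "ax": 0, "ay": 0, "az": 0},
    {"x": 2, "y": 0, "z": 0, "ax": 0, "ay": 0, "az": 0},
    {"x": 0, "y": 0, "z": 0, "ax": 0, "ay": 0, "az": 0},
    {"x": 0, "y": 0, "z": 0, "ax": 0, "ay": 0, "az": 0},
  ],
)

```text
time_s: 23.7
tool_pos: [0.4423, 0.0251, 0.0622]
tool_rot: [180.0, -0.0, 178.5]
force: [0.6, 0.7, -1.4]
grip_width: 0.0216
grasp_force: 44.9
```

Emit:
jog_arm(
  motion=[
    {"x": 0.3, "y": 2, "z": 0, "ax": 0, "ay": 0, "az": 0},
    {"x": 0.6, "y": 4, "z": 0, "ax": 0, "ay": 0, "az": 0},
    {"x": 0.6, "y": 4, "z": 0, "ax": 0, "ay": 0, "az": 0},
    {"x": 0.6, "y": 4, "z": 0, "ax": 0, "ay": 0, "az": 0},
    {"x": 0.6, "y": 4, "z": 0, "ax": 0, "ay": 0, "az": 0},
  ],
)

```text
time_s: 24.2
tool_pos: [0.4212, 0.2072, 0.0625]
tool_rot: [180.0, 0.0, 178.4]
force: [1.3, 0.7, -0.6]
grip_width: 0.0218
grasp_force: 44.9
```

Emit:
jog_arm(
  motion=[
    {"x": 0.6, "y": 4, "z": 0, "ax": 0, "ay": 0, "az": 0},
    {"x": 0.3, "y": 2, "z": 0, "ax": 0, "ay": 0, "az": 2.2},
    {"x": 0, "y": 0, "z": 0, "ax": 0, "ay": 0, "az": 2.2},
    {"x": 0, "y": 0, "z": 0, "ax": 0, "ay": 0, "az": 0},
    {"x": 0, "y": 0, "z": 0, "ax": 0, "ay": 0, "az": 0},
  ],
)

```text
time_s: 24.7
tool_pos: [0.4139, 0.2653, 0.0623]
tool_rot: [-180.0, -0.0, 174.1]
force: [0.0, 0.2, -1.7]
grip_width: 0.0217
grasp_force: 44.9
```

Run:
```python
from h import *
np.set_printoptions(precision=4,suppress=True)
o=env.get_obs();print(o['tool_pos'],o['tool_rot'],o['force'],tooldelta(np.array([.417,.2717,-.0275])-o['tool_pos']))
t=env.read_camera("top")[...,::-1];cv2.imwrite("pics/t7.png",t);p=env.camera_params("top")
g=t[...,0].astype(int) # blue: white tote vs wood
sub=g[100:170,270:330]
m=np.zeros(t.shape[:2],np.uint8); m[100:170,270:335]=(g[100:170,270:335]>150)
k=max(cv2.findContours(cv2.morphologyEx(m,cv2.MORPH_CLOSE,np.ones((5,5))),0,2)[0],key=cv2.contourArea);q=cv2.minAreaRect(k);print(q);print(onplane(p,cv2.boxPoints(q),.067))
```

```text
[0.4139 0.2653 0.0623] [-179.9602   -0.0073  174.0684] [ 0.0284  0.218  -1.7428] [-0.2406  0.6728  8.9781]
((303.4999694824219, 134.0), (47.99999237060547, 36.99999237060547), 90.0)
[[ 0.7555  0.0853  0.067 ]
 [ 0.7522 -0.0197  0.067 ]
 [ 0.6134 -0.0159  0.067 ]
 [ 0.6165  0.0875  0.067 ]]
```

The tote reads square at about -1.8° yaw, with its front face around x = 0.623. Now I lay the hook down.

Emit:
jog_arm(
  motion=[
    {"x": -0.24, "y": 0.67, "z": 1, "ax": 0, "ay": 0, "az": 0},
    {"x": 0, "y": 0, "z": 3, "ax": 0, "ay": 0, "az": 0},
    {"x": 0, "y": 0, "z": 3, "ax": 0, "ay": 0, "az": 0},
    {"x": 0, "y": 0, "z": 1, "ax": 0, "ay": 0, "az": 0},
    {"x": 0, "y": 0, "z": 0, "ax": 0, "ay": 0, "az": 0},
  ],
)

```text
time_s: 25.25
tool_pos: [0.4155, 0.271, -0.0191]
tool_rot: [-179.8, -0.1, 174.0]
force: [-0.7, 0.5, -0.2]
grip_width: 0.0217
grasp_force: 44.9
```

Emit:
jog_arm(
  motion=[
    {"x": 0, "y": 0, "z": 0.3, "ax": 0, "ay": 0, "az": 0},
    {"x": 0, "y": 0, "z": 0.3, "ax": 0, "ay": 0, "az": 0},
    {"x": 0, "y": 0, "z": 0.2, "ax": 0, "ay": 0, "az": 0},
    {"x": 0, "y": 0, "z": 0, "ax": 0, "ay": 0, "az": 0},
    {"x": 0, "y": 0, "z": 0, "ax": 0, "ay": 0, "az": 0},
  ],
)

```text
time_s: 25.75
tool_pos: [0.4169, 0.2725, -0.0249]
tool_rot: [180.0, 0.0, 174.1]
force: [0.2, -0.2, -1.8]
grip_width: 0.0215
grasp_force: 44.9
```

Emit:
jog_arm(
  motion=[
    {"x": 0, "y": 0, "z": 0.1, "ax": 0, "ay": 0, "az": 0},
    {"x": 0, "y": 0, "z": 0.1, "ax": 0, "ay": 0, "az": 0},
    {"x": 0, "y": 0, "z": 0.1, "ax": 0, "ay": 0, "az": 0},
    {"x": 0, "y": 0, "z": 0, "ax": 0, "ay": 0, "az": 0},
    {"x": 0, "y": 0, "z": 0, "ax": 0, "ay": 0, "az": 0},
  ],
)

```text
time_s: 26.25
tool_pos: [0.4167, 0.2723, -0.0283]
tool_rot: [180.0, 0.0, 174.1]
force: [-0.5, 0.7, -1.1]
grip_width: 0.0216
grasp_force: 44.9
```

Emit:
jog_arm(
  motion=[
    {"x": 0, "y": 0, "z": 0, "ax": 0, "ay": 0, "az": 0},
    {"x": 0, "y": 0, "z": 0, "ax": 0, "ay": 0, "az": 0},
    {"x": 0, "y": 0, "z": 0, "ax": 0, "ay": 0, "az": 0},
    {"x": 0, "y": 0, "z": 0, "ax": 0, "ay": 0, "az": 0},
    {"x": 0, "y": 0, "z": 0, "ax": 0, "ay": 0, "az": 0},
  ],
  claw=1,
)

```text
time_s: 26.75
tool_pos: [0.4168, 0.2722, -0.0283]
tool_rot: [180.0, 0.0, 174.1]
force: [-1.0, -0.4, 0.7]
grip_width: 0.0537
grasp_force: 0.0
```

Emit:
jog_arm(
  motion=[
    {"x": 0, "y": 0, "z": 0, "ax": 0, "ay": 0, "az": 0},
    {"x": 0, "y": 0, "z": 0, "ax": 0, "ay": 0, "az": 0},
    {"x": 0, "y": 0, "z": -1, "ax": 0, "ay": 0, "az": 0},
    {"x": 0, "y": 0, "z": -3, "ax": 0, "ay": 0, "az": 0},
    {"x": 0, "y": 0, "z": -4, "ax": 0, "ay": 0, "az": 0},
  ],
)

```text
time_s: 27.25
tool_pos: [0.4153, 0.271, 0.0516]
tool_rot: [-179.8, -0.1, 174.1]
force: [0.7, 0.0, 1.0]
grip_width: 0.0855
grasp_force: 0.0
```

Emit:
jog_arm(
  motion=[
    {"x": 3, "y": 0, "z": -4, "ax": 0, "ay": 0, "az": 0},
    {"x": 3, "y": 0, "z": -3, "ax": 0, "ay": 0, "az": 0},
    {"x": 0, "y": 0, "z": 0, "ax": 0, "ay": 0, "az": 0},
    {"x": 0, "y": 0, "z": 0, "ax": 0, "ay": 0, "az": 0},
    {"x": 0, "y": 0, "z": 0, "ax": 0, "ay": 0, "az": 0},
  ],
)

```text
time_s: 27.75
tool_pos: [0.3573, 0.2776, 0.121]
tool_rot: [-179.9, -0.0, 174.0]
force: [0.9, -0.2, -0.4]
grip_width: 0.0868
grasp_force: 0.0
```

Run:
```python
from h import *
np.set_printoptions(precision=4,suppress=True)
o=env.get_obs();print(o['tool_pos'],o['grip_width'],o['time_s'])
p=env.camera_params("wrist"); im=env.read_camera("wrist")[...,::-1]; cv2.imwrite("pics/w8.png",im); hsv=cv2.cvtColor(im,cv2.COLOR_BGR2HSV)
m=np.zeros(im.shape[:2],np.uint8); m[120:275,295:360]=((hsv[...,2]<140)&(hsv[...,1]>90))[120:275,295:360]
k=max(cv2.findContours(m,0,2)[0],key=cv2.contourArea);q=cv2.minAreaRect(k);print(q);print(onplane(p,cv2.boxPoints(q),.038))
t=env.read_camera("top")[...,::-1];P=env.camera_params("top");h=cv2.cvtColor(t,cv2.COLOR_BGR2HSV)
g=np.zeros(t.shape[:2],np.uint8); g[150:225,205:245]=(h[150:225,205:245,1]<70)
for k in cv2.findContours(g,0,2)[0]:
    if cv2.contourArea(k)>20: print("bar",onplane(P,cv2.boxPoints(cv2.minAreaRect(k)),.034))
```

```text
[0.3573 0.2776 0.121 ] 0.08680086207907543 27.75
((321.0, 226.0), (88.0, 20.0), 90.0)
[[0.3416 0.269  0.038 ]
 [0.3438 0.2897 0.038 ]
 [0.4476 0.2798 0.038 ]
 [0.4451 0.2568 0.038 ]]
bar [[0.4509 0.2763 0.034 ]
 [0.5632 0.2639 0.034 ]
 [0.561  0.2485 0.034 ]
 [0.4488 0.261  0.034 ]]
```

The bar measures exactly where it lay at the start, and the tote is at the strip, so I'm handing in.

```bash
python3 -c "
from cell import env
print(env.sign_off())"
```

```text
the job is handed in; nothing more can be done
None
```

The job is handed in at about 28 s, with no verdict returned: the tote is square at the strip after a 10–13 N held pull, and the hook is back on the mat where it lay and released.

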